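Turn a fresh plaster plate over onto the drying rack

TASK

Use the trowel to turn the fresh plaster plate over onto the drying rack: slide the blade under its free edge, bring it up against the rack's front lath and tip it over, then slide it on with the blade until it lies flat on the slats, bevelled side up, with nothing hanging over the front. The plaster is still soft, so ease the blade in gently with only a light touch on the casting board, do not touch the plate with the gripper, and leave the plate that is already drying and the other things alone. Lay the trowel back on its rest as you found it.

Things in the scene. Friction and masses are not known exactly. Their poses are not given: they have to be found in the camera images.
- trowel_grip (a point): Where to grip the trowel: centre of its rubber handle's section (22 mm across y, 24 high), which runs x = -70 to 40 mm. x to the blade, z up. A crank at x 45 to 57 mm leads down to the steel blade: 50 mm wide, 2 thick, x = 45 to 105 mm. The underside of its heel (x = 45) is 46 mm below this point; use has bent it up from there: its front edge is 0 to 11 mm higher. 0.16 kg.
- rest: Fixed wooden tool rest. Origin on the bench straight below trowel_grip's place (start: within 5 mm); x along the handle to the blade, whose heel lies on the bench. Its block, x = -68 to -50 mm, 90 mm wide, carries the handle's rear end in a notch 34 mm wide, floor 34 mm and cheeks 46 mm above the bench.
- board: Fixed casting board with the drying rack. Origin on the casting face at the foot of the rack's front lath, half-way along; x along the lath, y to the rack, z up. Smooth grey casting face: y -225 to 0, x -170 to 170 mm, 12 to 18 mm above the bench. Front lath: y 0 to 12, x -150 to 150 mm, 12 mm high. Behind it five slats, 12 mm wide with 12 mm gaps, tops level with it, ending at y 132 mm.
- plate: Fresh plaster plate to turn over, 76 x 76 x 10 mm, about 90 g. Origin at its centre; z up now, down once turned. It lies on the casting face about square to the lath (within 0.15 rad), its edge 10 to 55 mm from it. All round its lower edge runs a bevel 5 mm wide and 4 mm high where a blade can start beneath; the face it lies on is 66 x 66 mm.
- dry_plate: A like plate that is already turned over (bevel up) and dries on the slats at the +x end of the rack. Origin at its centre. Leave alone.
- leg_model: Plaster leg model, 116 mm wide, 270 mm high with a steel pipe 60 mm up out of its top, 2.2 kg, standing on the bench; origin under its foot. Leave alone.
- bowl: Rubber mixing bowl, 120 mm across and 75 mm high; origin under its centre. Leave alone.
- rasp: Flat plaster rasp with a black bow handle, 150 x 40 x 54 mm; origin under its centre. Leave alone.

How it is judged:
By the outcome, as a careful person would: the job done as asked, in the order asked, and still so for the second after the job is handed in, with the robot touching nothing.
It also fails if it takes over 72 s, if anything falls off the work surface, if the arm or the gripper's body presses on something with over 40 N, if the wrist force passes 120 N, or if a joint passes its speed limit or range.

ROBOT

A 6-joint arm with a two-finger parallel gripper is mounted at the origin on the work surface. World frame = base frame: x ahead of the robot, y to its left, z up, the work surface at z = 0. Lengths are in mm, angles in rad, forces in N, time in s.
With the tool pointing down it reaches from about 350 to 975 mm from the base axis. Payload 7.1 kg.
Tool frame: the origin (TCP) lies on the front face of the gripper's body, between the roots of the fingers; the fingertips stand 80 mm ahead of it and the grasp point (between the pads) lies 61 mm ahead of it (env.tips_ahead is the distance from the TCP to the fingertips, in mm); z points along the fingers, y is the direction in which the jaws open and shut (so a half turn about z gives the same grasp; the last joint's range is limited). The gripper opens to 88 mm and grips with 3 to 60 N. Pads are 20 mm wide; open, the fingers measure 115 mm over their backs; the gripper's body (75 mm by 178 mm) begins 61 mm behind the grasp point.
Start: joints at [1.095, 0.423, 1.63, -0, 1.089, -0.019], TCP at [275.642, 560.916, 302.675] pointing down, gripper open.
Joint ranges: [-3, 3], [-0.9, 2.11], [0.09, 2.58], [-1.31, 4.45], [0.11, 2.69], [-2.54, 2.54]. Speed limits (rad/s): [2.39, 2.39, 3.01, 3.14, 3.14, 3.14].

INTERFACE

Orientations are given as a unit quaternion [x, y, z, w].
In Python, from station import env, set_gripper, viewer, workorder gives the robot as it stands. Calls block until the motion is done:
- env.reach(position, orientation): joint-space move of the TCP to a pose.
- env.move_l(position, rot=None, rate=150, f_stop=None): straight line of the TCP; rot=None keeps the orientation; rate is the mean speed in mm/s. With f_stop (N) it stops when the force on the tool has changed by that much, and returns True; else False.
- env.move_joints(angles): joint-space move.
- set_gripper(opening): finger opening in mm; the grip force is fixed at half the most; returns when the fingers have stopped.
- env.hold(seconds).
- env.ik(position, orientation): joint angles nearest the present ones, or None.
- env.read_state(): the state.
- viewer.camera(name): name is "scene" or "top" or "wrist"; returns the picture (384x512x3 uint8, blue, green, red); there is no depth.
- viewer.camera_params(name): a dict with "fx", "fy", "cx", "cy" (pixels), "pose" (4x4, takes a point from camera to world coordinates); the wrist camera has in their place "tool_from_camera" (4x4, takes a point from camera to tool coordinates, whose origin is the TCP and whose axes are the flange's). Camera axes: x right, y up, looking along -z (the intrinsics and any distortion apply to the point x, -y, -z); pixel columns grow to the right and rows downward; lengths in mm; the calibration is good to about 2 mm. A picture is of the moment at which its call begins: read the wrist's pose just before it. camera_params takes no time and is no camera call.
A pose or a line that the arm cannot do raises env.IKError and nothing moves.
- workorder.sign_off(): hands the job in, once; it reports no verdict.
The state is a dict: "time_s": time; "qpos": joint angles; "dq": joint speeds; "tau": joint torques, N m; "tool_pos": TCP position; "orientation": TCP orientation; "force": force on the tool from outside, world axes, zero at the start; "wrist_torque": the same for the moment, N m; "width": finger opening in mm.
Only numpy, scipy, OpenCV 4.12 (cv2) and the standard library are available. Lean on these libraries where they do the work, as an engineer would, in place of code of your own. Each camera call takes 0.05 s, during which the arm holds its last target.

## Working session

There is one attempt and no reset: what is moved stays moved. The work goes in short steps, each a Python script; the robot and the scene stay as the last script left them, time stands still between calls to the robot, and variables do not carry over. Pictures are saved under pics/ and viewed, and the job is handed in when it is done.

```bash
ls -la; mkdir -p pics
cat > h.py <<'E'
import numpy as np, cv2
from station import env,set_gripper,viewer,workorder
from scipy.spatial.transform import Rotation as R
E
python3 - <<'E'
from h import *
for n in ("scene","top"):
    im=viewer.camera(n); cv2.imwrite(f"pics/{n}0.png",im)
    p=viewer.camera_params(n); print(n,p)
p=viewer.camera_params("wrist"); print(p)
s=env.read_state(); print(s)
cv2.imwrite("pics/wrist0.png",viewer.camera("wrist"))
E
```

```text
total 12
drwxr-xr-x  3 agent agent 4096 Dec  6 05:55 .
drwxr-xr-x 23 root  root  4096 Dec  6 05:55 ..
drwxr-xr-x  2 agent agent 4096 Dec  6 05:55 pics
scene {'fx': 474.49729928557514, 'fy': 474.49729928557514, 'cx': 256.3369638459309, 'cy': 191.60632951450157, 'pose': array([[ 1.26091655e-02, -7.03211909e-01,  7.10868497e-01,
         1.54947154e+03],
       [ 9.99881588e-01,  1.51392130e-02, -2.75943797e-03,
         1.19551345e+00],
       [-8.82151997e-03,  7.10819115e-01,  7.03319533e-01,
         1.04658525e+03],
       [ 0.00000000e+00,  0.00000000e+00,  0.00000000e+00,
         1.00000000e+00]])}
top {'fx': 407.9042614907187, 'fy': 407.9042614907187, 'cx': 259.5503178565119, 'cy': 191.02826808683903, 'pose': array([[-3.72403497e-02,  9.79177618e-01, -1.99560390e-01,
         3.00876596e+02],
       [-9.99302261e-01, -3.70605001e-02,  4.63796180e-03,
         6.02725155e+00],
       [-2.85441949e-03,  1.99593869e-01,  9.79874553e-01,
         1.31348462e+03],
       [ 0.00000000e+00,  0.00000000e+00,  0.00000000e+00,
         1.00000000e+00]])}
{'fx': 339.18388759608365, 'fy': 
[... 400 characters left out ...]
+00,
         1.00000000e+00]])}
{'time_s': 0.1, 'qpos': array([ 1.09500926e+00,  4.23777003e-01,  1.63059605e+00,  8.33983683e-07,
        1.08857890e+00, -1.90086140e-02]), 'dq': array([ 0.00071104, -0.00138578, -0.00296532,  0.00049178,  0.00051884,
       -0.00147198]), 'tau': array([ 5.69868735e-04, -5.45617247e+01, -2.74323303e+01,  6.45420514e-02,
        1.88363803e-02, -3.99267810e-05]), 'tool_pos': array([275.46861645, 560.59331119, 301.97837626]), 'orientation': array([ 2.26409009e-01,  9.74032083e-01, -6.58868773e-04, -1.66792670e-04]), 'force': array([-0.35271349, -0.07263046,  0.79336936]), 'wrist_torque': array([0.00524453, 0.00025518, 0.00746221]), 'width': 87.79799924235665}
```

View pics/scene0.png

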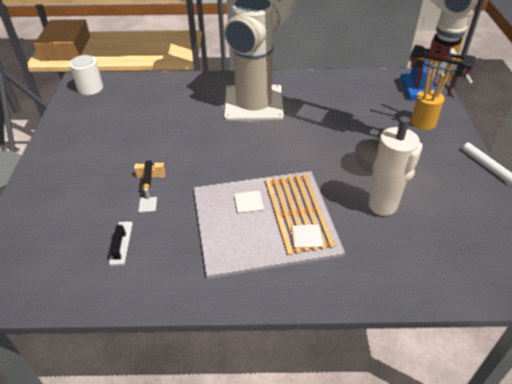

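View pics/top0.png

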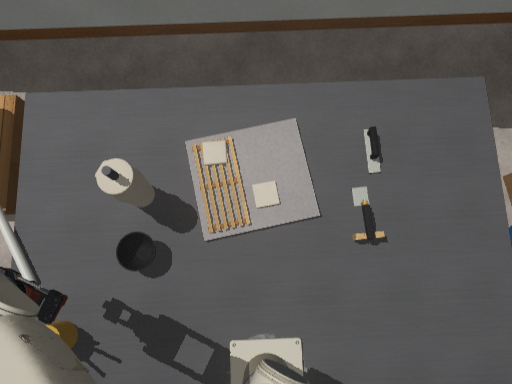

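View pics/wrist0.png

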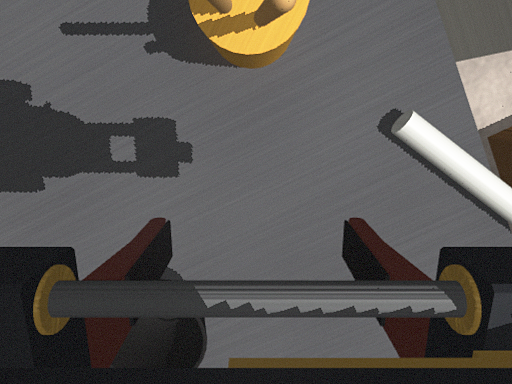

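The scene view shows the board at about (265,222), with the fresh plate at (249,202), the dry plate at (307,236), the trowel at (148,185), the rasp at (120,243) and the leg model at (395,172). In the top view the plate is at (266,194), the rack at (220,185) and the trowel at (367,215) with its blade towards +x. The wrist view sees only clutter. Next I'll get rough positions and then look from above with the wrist camera.

```bash
cat >> h.py <<'E'
def cam(name):
    """returns (params, T world_from_cam, image)"""
    p=viewer.camera_params(name)
    if name=="wrist":
        s=env.read_state(); T=np.eye(4)
        T[:3,:3]=R.from_quat(s["orientation"]).as_matrix(); T[:3,3]=s["tool_pos"]
        T=T@p["tool_from_camera"]
    else: T=p["pose"]
    return p,T,viewer.camera(name)
def ray(p,T,uv):
    u,v=uv; d=np.array([(u-p["cx"])/p["fx"],-(v-p["cy"])/p["fy"],-1.0])
    return T[:3,3],T[:3,:3]@d
def on_z(p,T,uv,z):
    o,d=ray(p,T,uv); return o+d*(z-o[2])/d[2]
def proj(p,T,X):
    c=np.linalg.inv(T)@np.append(X,1); return np.array([p["cx"]+p["fx"]*c[0]/-c[2],p["cy"]-p["fy"]*c[1]/-c[2]])
def tri(*rays):
    A=np.zeros((3,3));b=np.zeros(3)
    for o,d in rays:
        d=d/np.linalg.norm(d);M=np.eye(3)-np.outer(d,d);A+=M;b+=M@o
    X=np.linalg.solve(A,b)
    res=[np.linalg.norm((np.eye(3)-np.outer(d,d)/(d@d))@(X-o)) for o,d in rays]
    return X,max(res)
E
python3 - <<'E'
from h import *
np.set_printoptions(precision=1,suppress=True)
p=viewer.camera_params("top");T=p["pose"]
for n,uv,z in [("plate",(266,194),25),("dry",(215,153),35),("trowel blade",(361,197),3),("trowel handle",(368,222),46),("rest",(369,236),40),("lath",(223,233),27),("lath far",(233,137),27),("rasp",(373,150),20),("leg top",(116,172),300)]:
    print(n,on_z(p,T,uv,z))
E
```

```text
plate [552.7 -20.5  25. ]
dry [693.2 140.5  35. ]
trowel blade [ 535.3 -330.6    3. ]
trowel handle [ 447.7 -334.5   46. ]
rest [ 404.5 -335.2   40. ]
lath [432.3 120.1  27. ]
lath far [748.5  80.9  27. ]
rasp [ 688.3 -379.5   20. ]
leg top [570.9 367.  300. ]
```

Run:
```python
from h import *
import pickle
np.set_printoptions(precision=2,suppress=True)
q=[0,1,0,0]
out=[]
for i,P in enumerate([(560,20,300),(560,-290,210),(560,-380,210)]):
    if i<2: env.reach(P,q)
    else: env.move_l(P)
    env.hold(.15)
    p,T,im=cam("wrist"); out.append((T,im)); cv2.imwrite(f"pics/w1_{i}.png",im)
    s=env.read_state(); print(s["time_s"],s["tool_pos"],s["qpos"])
pickle.dump((p,out),open("w1.pkl","wb"))
```

```text
2.5333 [560.02  20.6  299.99] [ 0.02  0.33  1.78  0.    1.03 -1.56]
3.9583 [ 560.59 -288.84  210.54] [-0.49  0.54  1.68  0.    0.92 -2.07]
4.9083 [ 560.11 -379.1   210.04] [-0.61  0.6   1.57  0.    0.97 -2.18]
```

View images.

View pics/w1_0.png

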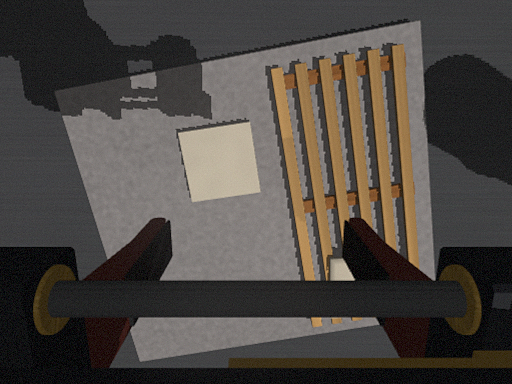

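View pics/w1_1.png

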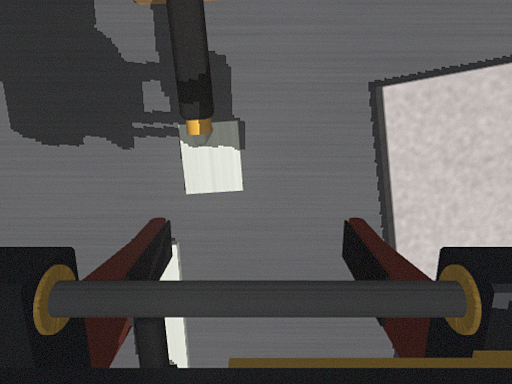

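View pics/w1_2.png

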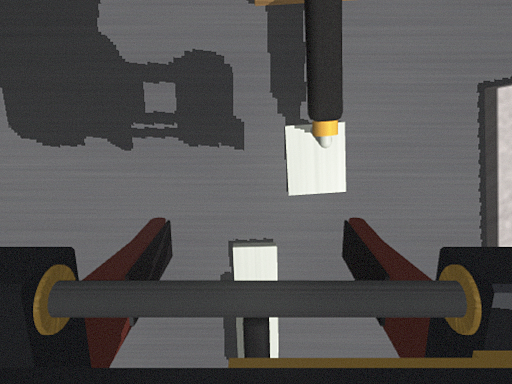

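Wrist view 0 shows the plate with corners near (179,130), (250,121), (261,192) and (191,202). The lath front runs (272,68)–(317,327), and the dry plate shows at (340,268) beside the right finger. Views 1 and 2 show the trowel blade's front edge at (186,194)–(243,190) and (289,195)–(346,191). Next I'll measure all of these.

Run:
```python
from h import *
import pickle
np.set_printoptions(precision=2,suppress=True)
p,out=pickle.load(open("w1.pkl","rb"))
def sub(im,pts):
    g=cv2.GaussianBlur(cv2.cvtColor(im,cv2.COLOR_BGR2GRAY),(3,3),0)
    c=np.array(pts,np.float32).reshape(-1,1,2)
    return cv2.cornerSubPix(g,c,(4,4),(-1,-1),(3,30,.01)).reshape(-1,2)
v1=sub(out[1][1],[(186,194),(243,190),(241,121)])
v2=sub(out[2][1],[(289,195),(346,191),(345,122)])
print(v1,v2)
X=[]
for a,b in zip(v1,v2):
    x,r=tri(ray(p,out[1][0],a),ray(p,out[2][0],b)); X.append(x); print(x,r)
# plate
T,im=out[0]
hsv=cv2.cvtColor(im,cv2.COLOR_BGR2HSV); lab=cv2.cvtColor(im,cv2.COLOR_BGR2LAB)
print("plate px hsv",hsv[160,220],"lath",hsv[150,290],"board",hsv[200,150],"blade",cv2.cvtColor(out[2][1],cv2.COLOR_BGR2HSV)[170,310])
m=((hsv[:,:,1]>25)&(hsv[:,:,1]<80)&(hsv[:,:,2]>150)).astype(np.uint8)
m[215:]=0
cs,_=cv2.findContours(m,cv2.RETR_EXTERNAL,cv2.CHAIN_APPROX_NONE)
c=max(cs,key=cv2.contourArea); print(cv2.contourArea(c),cv2.minAreaRect(c)); 
ap=cv2.approxPolyDP(c,8,True).reshape(-1,2); print(ap)
for z in (25,28): print([on_z(p,T,u,z) for u in ap])
```

```text
[[185.65 193.57]
 [242.45 189.77]
 [237.56 118.69]] [[288.25 194.84]
 [345.44 191.1 ]
 [344.23 121.48]]
[ 571.9  -351.98    4.71] 0.07248229877537926
[ 568.35 -302.04    4.69] 0.021272987797120443
[ 508.14 -305.91    0.28] 0.6065969857054931
plate px hsv [ 21  41 188] lath [ 17 129 162] board [ 24  10 127] blade [ 38  12 242]
4910.5 ((219.18496704101562, 162.20230102539062), (71.16276550292969, 73.1395034790039), 81.25383758544922)
[[250 122]
 [178 133]
 [192 201]
 [260 191]]
[array([513.  ,  12.84,  25.  ]), array([524.43, -62.22,  25.  ]), array([598.2 , -50.96,  25.  ]), array([586.7 ,  23.51,  25.  ])]
[array([512.84,  12.9 ,  28.  ]), array([524.17, -61.53,  28.  ]), array([597.32, -50.37,  28.  ]), array([585.91,  23.48,  28.  ])]
```

Run:
```python
from h import *
import pickle
np.set_printoptions(precision=2,suppress=True)
p,out=pickle.load(open("w1.pkl","rb"))
big=[]
for i,(x0,y0) in enumerate([(30,60),(340,50),(440,50)]):
    c=out[i][1][y0:y0+70,x0:x0+70]; big.append(cv2.resize(c,(260,260),interpolation=0))
c=out[1][1][60:200,150:270]; d=out[2][1][60:200,255:375]
cv2.imwrite("pics/crops.png",np.vstack([np.hstack(big),np.hstack([cv2.resize(x,(390,310),interpolation=0) for x in(c,d)])]))
T,im=out[0]; hsv=cv2.cvtColor(im,cv2.COLOR_BGR2HSV)
m=((hsv[:,:,1]>90)&(hsv[:,:,0]>8)&(hsv[:,:,0]<28)&(hsv[:,:,2]>90)).astype(np.uint8)
cv2.imwrite("pics/lathmask.png",m*255)
pts=[]
for r in range(80,300,4):
    cc=np.flatnonzero(m[r,262:]) 
    if len(cc): pts.append((262+cc[0],r))
pts=np.array(pts,float)
f=np.polyfit(pts[:,1],pts[:,0],1); res=pts[:,0]-np.polyval(f,pts[:,1]); k=abs(res)<2; f=np.polyfit(pts[k,1],pts[k,0],1)
print("fit",f,k.sum(),len(k), res.round(1))
A=[on_z(p,T,(np.polyval(f,r),r),27) for r in (70,320)]; print(A, np.arctan2(*(A[1]-A[0])[[1,0]]))
```

```text
fit [  0.16 259.28] 51 51 [-0.3  0.   0.4 -0.3  0.1  0.4 -0.2  0.1  0.5 -0.2  0.2 -0.5 -0.1  0.2
 -0.4 -0.1  0.3 -0.4 -0.   0.3 -0.3 -0.   0.3 -0.3  0.   0.4 -0.3  0.1
  0.4 -0.2  0.1  0.5 -0.2  0.2 -0.5 -0.1  0.2 -0.4 -0.1  0.3 -0.4 -0.
  0.3 -0.3  0.   0.4 -0.3  0.1  0.4 -0.3  0.1]
[array([462.23,  33.51,  27.  ]), array([745.75,  85.8 ,  27.  ])] 0.1823825783956848
```

View pics/crops.png

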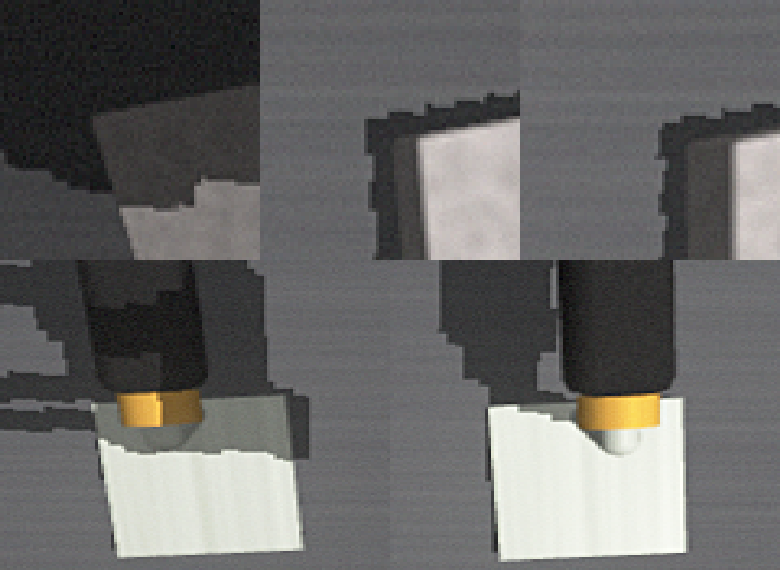

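Run:
```python
from h import *
import pickle
np.set_printoptions(precision=2,suppress=True)
p,out=pickle.load(open("w1.pkl","rb"))
def sub(im,pts,w=3):
    g=cv2.cvtColor(im,cv2.COLOR_BGR2GRAY)
    return cv2.cornerSubPix(g,np.array(pts,np.float32).reshape(-1,1,2),(w,w),(-1,-1),(3,30,.01)).reshape(-1,2)
b=[sub(out[i][1],[u])[0] for i,u in enumerate([(54.8,91.3),(382.3,86.7),(497.1,87.5)])]
print("board px",b, tri(*[ray(p,out[i][0],b[i]) for i in range(3)]),tri(*[ray(p,out[i][0],b[i]) for i in (1,2)]))
v1=sub(out[1][1],[(185.8,193.5),(242.3,190.2),(236.9,120.8),(179,126)])
v2=sub(out[2][1],[(288.5,194.8),(345.6,191.5),(344.9,122),(285.6,125.8)])
print(v1,v2)
for a,c in zip(v1,v2): print(tri(ray(p,out[1][0],a),ray(p,out[2][0],c)))
for a,c in (((182.3,117.8),(309.2,117.8)),((213.4,115.6),(342.7,117.8)) ):print("h",tri(ray(p,out[1][0],a),ray(p,out[2][0],c)))
for i,r in ((1,(60,100)),(2,(60,100))):
    g=cv2.cvtColor(out[i][1],cv2.COLOR_BGR2GRAY)
    for rr in r: print(i,rr,g[rr,(165 if i==1 else 290):(225 if i==1 else 355)])
```

```text
board px [array([54.09, 90.61], dtype=float32), array([382.25,  86.52], dtype=float32), array([497.43,  87.48], dtype=float32)] (array([ 481.77, -191.25,   14.52]), np.float64(0.18764125605205093)) (array([ 481.69, -191.36,   14.72]), np.float64(0.10128867603186632))
[[185.81 193.74]
 [242.54 189.74]
 [238.95 118.42]
 [177.76 123.67]] [[288.41 195.17]
 [345.43 191.21]
 [344.41 121.53]
 [284.76 125.73]]
(array([ 572.11, -351.84,    4.77]), np.float64(0.00015701340801752518))
(array([ 568.44, -301.97,    4.44]), np.float64(0.042504259999585056))
(array([ 508.21, -304.92,   -3.04]), np.float64(0.7543732658213159))
(array([ 511.99, -356.19,    2.22]), np.float64(0.2757898483010011))
h (array([ 504.35, -342.55,   46.38]), np.float64(0.5364082629650341))
h (array([ 503.36, -319.86,   50.62]), np.float64(0.22746351271983736))
1 60 [47 51 50 51 52 49 52 50 36 23 32 39 45 46 40 42 47 44 43 49 46 42 46 46
 43 48 44 46 47 50 46 50 49 50 55 49 52 45 48 48 39 26 35 30 51 48 48 56
 49 54 52 44 56 53 46 51 56 53 47 50]
1 100 [102 102 104 109  72  43  54  53  55  53  58  54  58  37  21  35  20  24
  25  36  28  33  28  39  37  34  28  29  30  20  32  30  31  29  32  30
  33  31  30  35  32  28  34  34  27  28  27  26  53  56  55  52  50  58
  54  54  58  57  49  51]
2 60 [ 58  55  58  52  56  53  51  55  52  49  51  54  58  53  48  87  53  17
  18  21  29  35  35  31  35  42  38  46  54  47  50  40  51  49  44  51
  52  45  52  56  42  54  48  48  50  51  47  52  45  48  42  30 100 114
 107 108 107 109 106 107 106  99 110 104 106]
2 100 [ 61  59  60  60  62  59  58  61  53  56  57  56  49  54  49  53 108  71
  14  29  24  33  31  33  43  36  38  43  48  50  40  47  48  50  48  54
  50  49  47  50  53  50  45  48  49  48  47  50  49  52  51  42  66 101
 116 110 112 109 105 111 109 109 109 110 109]
```

Run:
```python
from h import *
import pickle
np.set_printoptions(precision=2,suppress=True)
p,out=pickle.load(open("w1.pkl","rb"))
print("view2 z46", [on_z(p,out[2][0],((a+b)/2,r),48) for a,b,r in((306.3,341.7,60),(307.5,342,100))])
print("view1", [on_z(p,out[1][0],(x,100),48) for x in (178.7,212.5)])
tip=(np.array([572.11,-351.84,4.77])+[568.44,-301.97,4.44])/2
d=np.array([572.11-568.44,-351.84+301.97]); yaw=np.arctan2(d[0],-d[1]); print(tip,yaw,tip[:2]-105*np.array([np.cos(yaw),np.sin(yaw)]))
# reachability
th=0.072
for name,P,ang in (("grip",(465.3,-334.5,46+61+100),th),("gripdn",(465.3,-334.5,46+61),th)):
    qq=(R.from_euler("z",ang)*R.from_quat([1,0,0,0])).as_quat(); print(name,env.ik(P,qq))
```

```text
view2 z46 [array([ 465.45, -334.34,   48.  ]), array([ 491.6 , -332.48,   48.  ])]
view1 [array([ 492.67, -344.08,   48.  ]), array([ 492.6 , -320.51,   48.  ])]
[ 570.28 -326.9     4.61] 0.0734589183297705 [ 465.56 -334.61]
grip [-0.64  0.48  1.81 -0.    0.86  0.85]
gripdn [-0.64  0.64  1.84 -0.    0.67  0.85]
```

```bash
cat >> h.py <<'E'
GR=np.array([465.5,-334.4]); GY=0.0725
BO=np.array([608.2,60.8,14.7]); BY=0.1824
def qdown(yaw,pitch=0.0):
    """tool x = trowel x at heading yaw, nose pitched up by pitch"""
    return (R.from_euler("z",yaw)*R.from_euler("y",-pitch)*R.from_quat([1,0,0,0])).as_quat()
def snap(name):
    p,T,im=cam("wrist"); cv2.imwrite(f"pics/{name}.png",im); return p,T,im
def st():
    s=env.read_state(); print("t",round(s["time_s"],2),"pos",s["tool_pos"].round(2),"F",s["force"].round(2),"M",s["wrist_torque"].round(3),"w",round(s["width"],1)); return s
E
python3 - <<'E'
from h import *
env.reach([*GR,107+70],qdown(GY)); st()
env.move_l([*GR,107],rate=90); st()
set_gripper(0); st()
s=env.read_state(); np.save("grip.npy",np.r_[s["tool_pos"],s["orientation"]])
env.move_l([*GR,107+45],rate=60); env.hold(.1); st(); snap("grip1")
E
```

```text
t 7.47 pos [ 465.62 -334.44  177.06] F [-0.12 -0.52  0.87] M [ 0.019  0.103 -0.009] w 87.7
t 8.4 pos [ 465.77 -334.6   107.31] F [-0.48  0.76 -0.03] M [0.002 0.112 0.035] w 87.6
t 9.43 pos [ 465.46 -334.38  106.98] F [-0.12 -0.11 -0.89] M [ 0.045  0.22  -0.052] w 21.8
t 10.43 pos [ 465.27 -334.22  151.56] F [ 0.36 -0.49 -2.27] M [0.036 0.194 0.037] w 21.9
```

View pics/grip1.png

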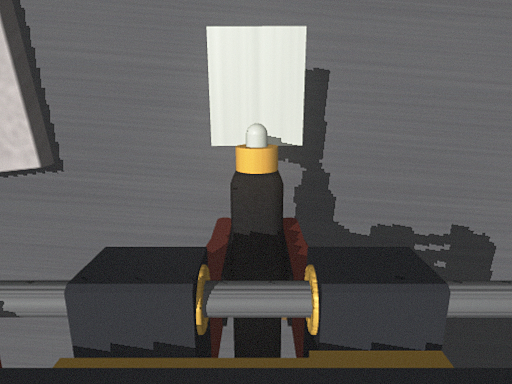

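The wrist view shows the trowel held straight. Its blade front edge is at row 27, columns 207–306, and its heel edge is at row 146, columns 211–304. I can get the bend from these widths.

Run:
```python
from h import *
np.set_printoptions(precision=2,suppress=True)
p=viewer.camera_params("wrist"); im=cv2.imread("pics/grip1.png"); g=cv2.cvtColor(im,cv2.COLOR_BGR2GRAY)
def sub(pts,w=4): return cv2.cornerSubPix(g,np.array(pts,np.float32).reshape(-1,1,2),(w,w),(-1,-1),(3,30,.01)).reshape(-1,2)
c=sub([(207,27),(306,27),(211,146),(303,146)]); print(c)
Tc=p["tool_from_camera"]
for a,b in ((c[0],c[1]),(c[2],c[3])):
    D=50*p["fx"]/np.linalg.norm(a-b)
    for u in (a,b): print(Tc[:3,:3]@(D*np.array([(u[0]-p["cx"])/p["fx"],-(u[1]-p["cy"])/p["fy"],-1]))+Tc[:3,3])
# alternatively constrain tool x = 105 (tip), 45 (heel)
for u,x in ((c[0],105),(c[1],105),(c[2],45),(c[3],45)):
    d=Tc[:3,:3]@np.array([(u[0]-p["cx"])/p["fx"],-(u[1]-p["cy"])/p["fy"],-1]); print("x-constr",Tc[:3,3]+d*(x-Tc[0,3])/d[0])
```

```text
[[205.73  26.02]
 [306.03  25.65]
 [211.17 145.44]
 [301.74 145.21]]
[104.78 -24.86 102.11]
[105.02  25.14 102.1 ]
[ 44.88 -24.51 105.59]
[ 45.06  25.48 105.57]
x-constr [105.   -25.01 103.21]
x-constr [105.    25.13 102.02]
x-constr [ 45.   -24.38 104.57]
x-constr [ 45.    25.55 106.04]
```

```bash
cat >> h.py <<'E'
TIP=np.array([105,0,104.0])
RB=R.from_euler("z",BY)
def b2w(b): return BO+RB.apply(np.asarray(b,float))
def tippose(b,pitch,dyaw=0.0,tip=None):
    """TCP pose that puts the tip's lower front edge at board point b"""
    q=qdown(BY+np.pi/2+dyaw,pitch)
    return b2w(b)-R.from_quat(q).apply(TIP if tip is None else tip), q
def tipnow():
    s=env.read_state(); w=s["tool_pos"]+R.from_quat(s["orientation"]).apply(TIP)
    return RB.inv().apply(w-BO)
E
python3 - <<'E'
from h import *
np.set_printoptions(precision=2,suppress=True)
for b,ph in (((-66,-130,60),-.11),((-66,-130,0),-.11),((-66,-85,0),-.11),((-66,-60,40),.35),((-66,-5,60),.35),((-66,0,15),0)):
    P,q=tippose(b,ph); print(b,ph,P,env.ik(P,q))
P,q=tippose((-66,-130,70),-.11); env.reach(P,q); st()
P,q=tippose((-66,-130,7),-.11); env.move_l(P,q,rate=60); env.hold(.2); st(); print(tipnow()); snap("app1")
E
```

```text
(-66, -130, 60) -0.11 [ 583.74 -170.42  189.6 ] [-0.27  0.53  1.76 -0.14  0.8  -0.35]
(-66, -130, 0) -0.11 [ 583.74 -170.42  129.6 ] [-0.27  0.62  1.78 -0.16  0.69 -0.33]
(-66, -85, 0) -0.11 [ 575.57 -126.17  129.6 ] [-0.2   0.61  1.82 -0.16  0.68 -0.25]
(-66, -60, 40) 0.35 [ 578.54 -142.24  116.39] [-0.37  0.7   1.7   0.36  0.96 -0.8 ]
(-66, -5, 60) 0.35 [568.56 -88.16 136.39] [-0.3   0.64  1.76  0.39  0.94 -0.74]
(-66, 0, 15) 0 [562.34 -54.43 133.7 ] [-0.12  0.58  1.85 -0.    0.71 -0.3 ]
t 11.59 pos [ 583.38 -170.67  199.25] F [-0.48  0.16 -1.97] M [-0.03 -0.02  0.  ] w 21.8
t 12.99 pos [ 583.92 -170.47  137.  ] F [-0.07  0.38 -1.35] M [-0.01  0.14 -0.02] w 22.1
[ -65.75 -130.11    7.37]
```

View pics/app1.png

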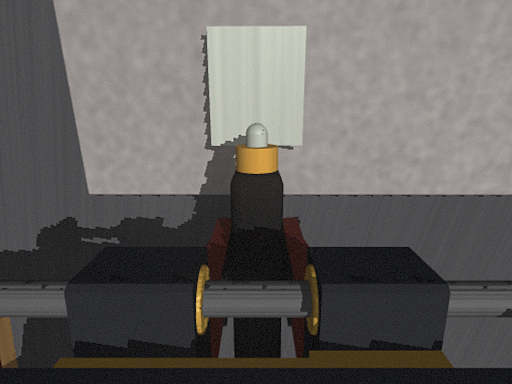

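The blade is square over the board and its front edge is at row 27. The plate lies beyond the picture's top. Now I'll feel for the board with a light touch.

Run:
```python
from h import *
np.set_printoptions(precision=2,suppress=True)
P,q=tippose((-66,-130,-4),-.11); r=env.move_l(P,q,rate=9,f_stop=1.2); print(r); st(); print(tipnow()); env.hold(.2); st(); print(tipnow())
```

```text
True
t 13.8 pos [ 583.64 -170.56  129.96] F [ 1.07 -1.87  2.69] M [0.08 0.06 0.03] w 21.9
[ -66.15 -130.11    0.37]
t 14.0 pos [ 583.6  -170.59  129.9 ] F [ 0.46 -2.43  4.39] M [-0.07 -0.08 -0.01] w 21.6
[ -66.2  -130.13    0.31]
```

Run:
```python
from h import *
np.set_printoptions(precision=2,suppress=True)
for dz in (0.6,0.9,1.2):
    P,q=tippose((-66,-130,dz),-.11); env.move_l(P,q,rate=10); env.hold(.15)
    F=[];Z=[]
    for _ in range(8):
        s=env.read_state(); F.append(s["force"]); Z.append(tipnow()); env.hold(.02)
    print(dz,np.mean(F,0),np.std(F,0),np.mean(Z,0), s["time_s"])
```

```text
0.6 [ 0.08 -1.46  1.76] [0.38 0.47 0.45] [ -66.11 -129.94    0.52] 14.5167
0.9 [-0.   -0.16 -0.3 ] [0.32 0.47 0.44] [ -66.18 -129.81    0.75] 15.05
1.2 [ 0.01  0.14 -1.57] [0.65 0.42 0.58] [ -66.07 -129.98    1.15] 15.5833
```

Run:
```python
from h import *
np.set_printoptions(precision=2,suppress=True)
for y in (-100,-85,-72):
    P,q=tippose((-66,y,1.1),-.11); r=env.move_l(P,q,rate=18,f_stop=6); print(r); st(); print(tipnow()); snap(f"ins{-y}")
    if r: break
cv2.imwrite("pics/s_ins.png",cv2.resize(viewer.camera("scene")[150:290,180:350],None,fx=4,fy=4))
a=[cv2.imread(f"pics/ins{y}.png")[:200,100:400] for y in (100,85,72)]
cv2.imwrite("pics/ins_all.png",np.vstack(a))
```

```text
False
t 17.42 pos [ 578.29 -140.95  130.69] F [-0.4   1.   -2.49] M [-0.06  0.05  0.04] w 21.5
[ -66.01 -100.02    1.1 ]
False
t 18.45 pos [ 575.62 -126.16  130.74] F [-0.04 -0.88 -1.41] M [-0.02  0.13  0.02] w 21.8
[-65.94 -85.     1.14]
False
t 19.38 pos [ 573.17 -113.35  130.66] F [ 0.21 -0.5  -1.66] M [-0.05  0.02 -0.02] w 22.1
[-66.04 -71.95   1.07]
```

View pics/ins_all.png

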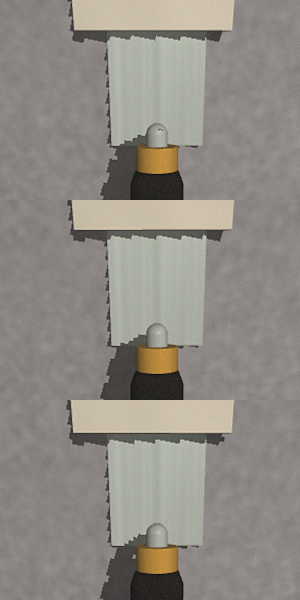

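View pics/s_ins.png

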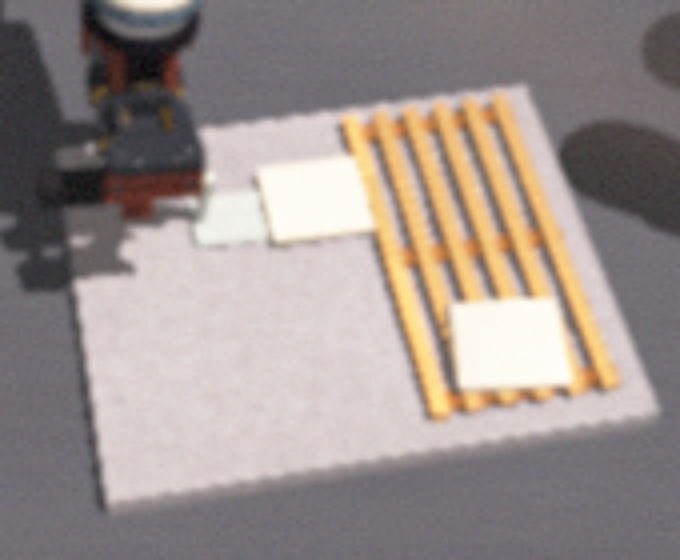

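The strip shows the plate's edge meeting the blade, near row 30 in each view, and the plate moving with it. In the scene view the plate at (315,195) now lies square against the lath. Next I'll ease the blade further under.

Run:
```python
from h import *
np.set_printoptions(precision=2,suppress=True)
for y in (-66,-50):
    P,q=tippose((-66,y,1.1),-.11); r=env.move_l(P,q,rate=10,f_stop=5); print(r); st(); print(tipnow()); snap(f"ins{-y}")
    if r: break
cv2.imwrite("pics/s_ins2.png",cv2.resize(viewer.camera("scene")[150:290,180:350],None,fx=3,fy=3))
cv2.imwrite("pics/ins_all2.png",cv2.imread(f"pics/ins{-y}.png")[:260,60:440])
```

```text
False
t 20.23 pos [ 572.1  -107.4   130.69] F [-0.13 -0.39 -1.91] M [ 0.05 -0.01 -0.  ] w 22.0
[-66.02 -65.9    1.11]
False
t 22.02 pos [569.22 -91.78 130.68] F [ 1.04 -0.62 -1.88] M [-0.07  0.07 -0.04] w 22.0
[-66.01 -50.03   1.09]
```

View pics/ins_all2.png

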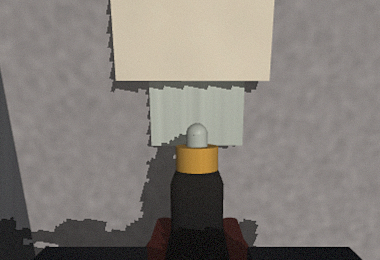

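View pics/s_ins2.png

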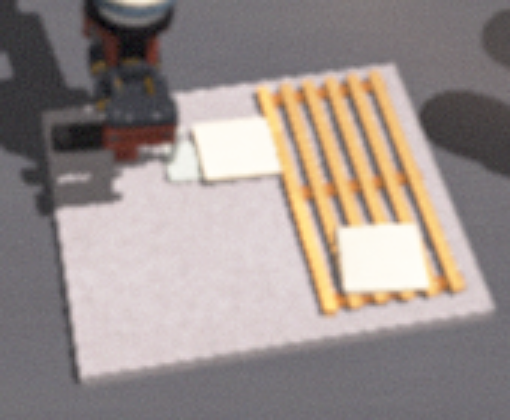

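The picture shows the blade about 26 mm under the plate, with the plate's edge at row 80 and the heel at row 146. The plate is still square on the lath. Now I'll raise it along an arc about its far edge.

```bash
cat > tip.py <<'E'
from h import *
TT=np.array([105,0,101.0])
def contact(th,u=50.0):
    s,c=np.sin(th),np.cos(th)
    if th<=np.pi/2:
        zo=-min(5*s,4*c); yo=-10*s
        return yo-u*c, zo+u*s
    return -(u-12)*c-10*s, 12+(u-12)*s-10*c
def phi(th): return -.11+.43*np.clip(th/1.3,0,1)
def seg(th,x=-66,u=50,rate=15,fs=6):
    y,z=contact(th,u); P,q=tippose((x,y,z),phi(th),tip=TT); return env.move_l(P,q,rate=rate,f_stop=fs)
E
python3 - <<'E'
from tip import *
np.set_printoptions(precision=2,suppress=True)
for th in np.radians([6,14,23,33]):
    r=seg(th); s=st()
    if r: print("STOP",th); break
snap("tp1"); cv2.imwrite("pics/s_tp1.png",cv2.resize(viewer.camera("scene")[150:290,180:350],None,fx=3,fy=3))
E
```

```text
t 22.65 pos [570.08 -96.79 127.97] F [ 0.41 -0.37 -2.52] M [-0.16 -0.02  0.04] w 21.8
t 23.16 pos [ 571.04 -101.67  129.61] F [ 0.36  0.35 -1.84] M [-0.18  0.07 -0.03] w 21.9
t 23.61 pos [ 571.75 -105.81  130.81] F [ 0.22 -0.93 -1.87] M [-0.24 -0.02 -0.04] w 22.0
t 23.96 pos [ 572.32 -108.84  131.37] F [-0.17 -0.74 -2.22] M [-0.28 -0.04 -0.01] w 21.8
```

View pics/tp1.png

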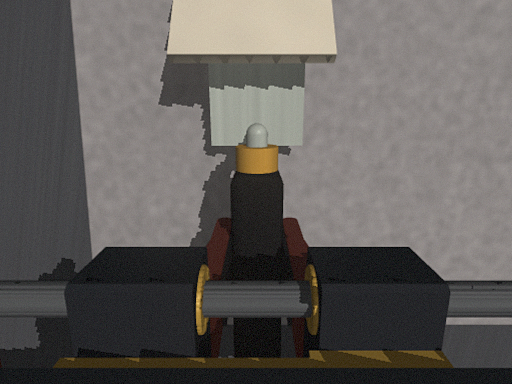

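View pics/s_tp1.png

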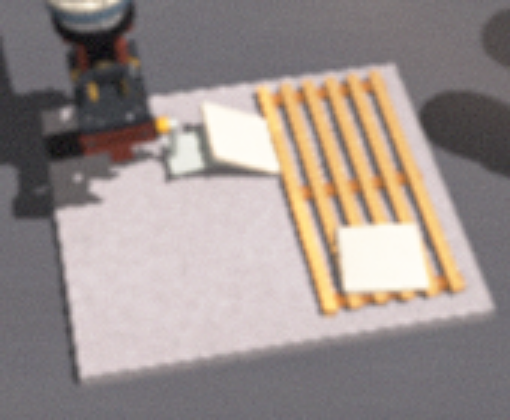

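Plate tipped about 33°, hinging neatly at the lath: its raised edge is at row 58 in the wrist view, with no force building up. I'll continue.

Run:
```python
from tip import *
np.set_printoptions(precision=2,suppress=True)
for th in np.radians([43,53,63,73,82]):
    r=seg(th); s=st()
    if r: print("STOP",th); break
snap("tp2"); cv2.imwrite("pics/s_tp2.png",cv2.resize(viewer.camera("scene")[150:290,180:350],None,fx=3,fy=3))
```

```text
t 24.31 pos [ 572.6  -110.12  131.33] F [ 0.22 -0.6  -1.52] M [-0.32  0.01 -0.03] w 21.6
t 24.56 pos [ 572.38 -109.56  130.66] F [-0.29 -0.35 -1.33] M [-0.36  0.02 -0.01] w 21.6
t 24.9 pos [ 571.99 -107.25  128.72] F [-0.69 -0.04 -2.5 ] M [-0.32 -0.02 -0.06] w 21.6
t 25.38 pos [ 571.36 -103.8   125.17] F [ 0.06  0.58 -1.51] M [-0.34 -0.01  0.03] w 21.6
t 25.99 pos [570.23 -96.96 126.55] F [ 1.51 -0.81 -0.82] M [-0.3  -0.01  0.04] w 21.9
```

View pics/tp2.png

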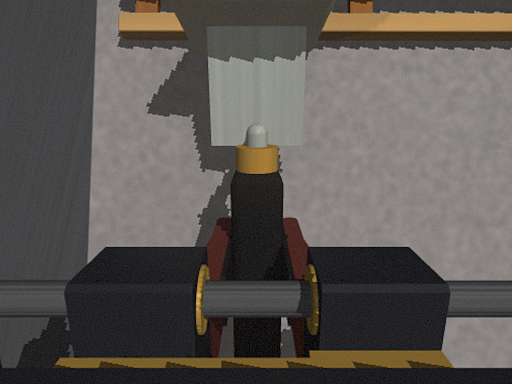

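View pics/s_tp2.png

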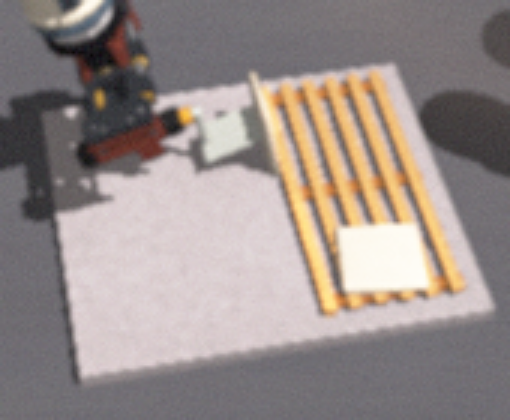

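The plate is almost upright at the lath: in the scene view it is the thin strip from (255,75) to (275,170). I'll keep pushing slowly past vertical.

Run:
```python
from tip import *
np.set_printoptions(precision=2,suppress=True)
for th in np.radians([90,97,104,110]):
    r=seg(th,rate=12); s=st()
    if r: print("STOP",th); break
env.hold(.6); st()
snap("tp3"); cv2.imwrite("pics/s_tp3.png",cv2.resize(viewer.camera("scene")[150:290,180:350],None,fx=3,fy=3))
```

```text
t 26.82 pos [568.96 -90.24 127.56] F [-0.06  0.26 -1.44] M [-0.28 -0.05 -0.02] w 22.0
t 27.37 pos [568.12 -85.56 128.51] F [ 0.01  0.19 -2.24] M [-0.32 -0.03 -0.04] w 21.7
t 27.92 pos [567.24 -80.89 128.86] F [ 0.49  0.06 -1.95] M [-0.28 -0.02 -0.01] w 21.8
t 28.41 pos [566.46 -76.81 128.66] F [-0.07  0.04 -0.91] M [-0.32  0.    0.03] w 22.3
t 29.01 pos [566.49 -76.89 128.67] F [ 0.7  -0.47 -1.3 ] M [-0.29  0.03  0.03] w 21.9
```

View pics/tp3.png

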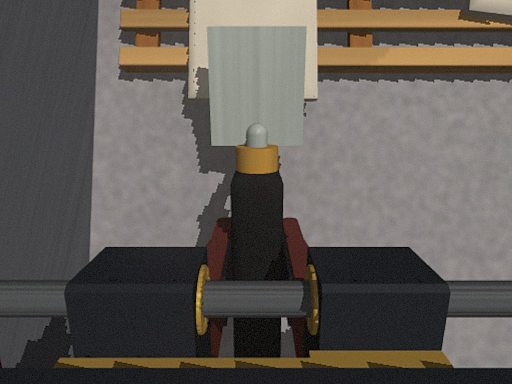

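View pics/s_tp3.png

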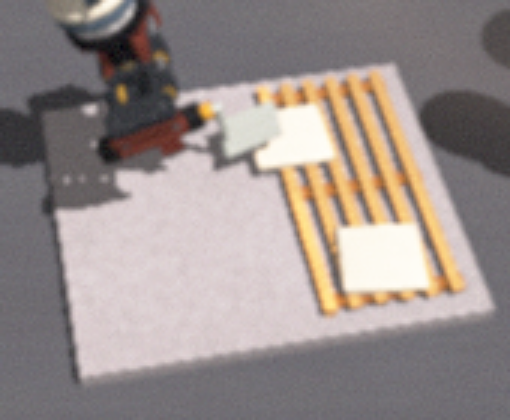

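Run:
```python
from h import *
np.set_printoptions(precision=2,suppress=True)
p,T,im=cam("wrist")
f=lambda u,z: RB.inv().apply(on_z(p,T,u,BO[2]+1+z)-BO)
for u in ((190,98),(317,98)): print("edge",f(u,18),f(u,12))
for u in ((130,69),(400,66)): print("lath",f(u,12))
cv2.imwrite("pics/c1.png",cv2.resize(im[0:150,110:420],None,fx=2.5,fy=2.5,interpolation=0))
```

```text
edge [-104.54  -23.69   19.  ] [-105.75  -21.62   13.  ]
edge [-30.42 -23.59  19.  ] [-29.33 -21.53  13.  ]
lath [-142.32   -3.74   13.  ]
lath [21.17 -1.66 13.  ]
```

View pics/c1.png

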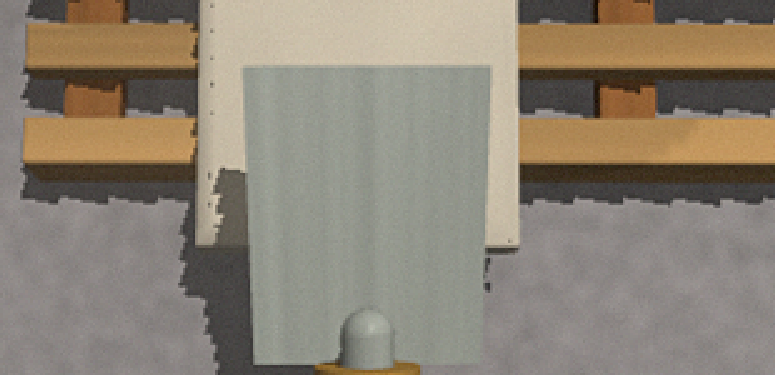

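The plate now lies bevel up on the slats. Its near edge is at row 98, about 22 mm in front of the lath at row 66, and it spans x of about -105 to -30. Next I'll withdraw the blade, lower it to the plate's side face and slide the plate on.

Run:
```python
from tip import *
np.set_printoptions(precision=2,suppress=True)
P,q=tippose((-67,-50,60),.2); env.move_l(P,q,rate=80)
P,q=tippose((-67,-50,15),-.08); env.move_l(P,q,rate=50)
P,q=tippose((-67,-34,14.8),-.08); env.move_l(P,q,rate=30); env.hold(.15); st(); print(tipnow())
snap("pu1")
P,q=tippose((-67,-14,14.8),-.08); r=env.move_l(P,q,rate=15,f_stop=5); env.hold(.1); st(); print(r,tipnow()); snap("pu2")
a=[cv2.imread(f"pics/pu{i}.png")[:230,60:440] for i in (1,2)]
cv2.imwrite("pics/pu_a.png",np.hstack(a)); cv2.imwrite("pics/s_pu.png",cv2.resize(viewer.camera("scene")[150:290,180:350],None,fx=3,fy=3))
```

```text
t 31.57 pos [566.02 -79.63 141.58] F [-0.1   0.13 -1.62] M [-0.05  0.08 -0.03] w 22.0
[-66.94 -34.09  14.82]
t 33.2 pos [562.31 -59.9  141.51] F [ 0.05  1.07 -1.03] M [-0.1   0.06  0.05] w 21.3
False [-67.02 -14.01  14.76]
```

View pics/pu_a.png

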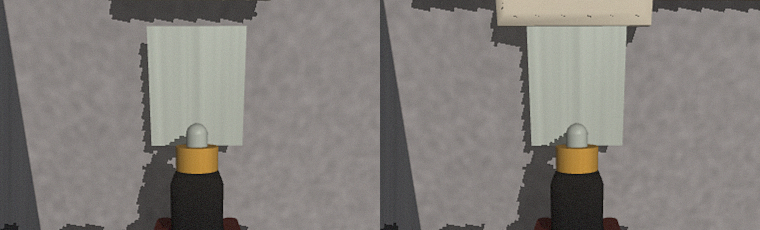

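View pics/s_pu.png

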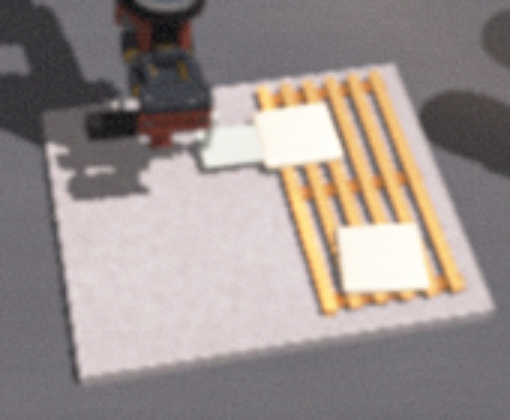

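The blade's front edge is flat against the plate's side face at row 26, and the plate has slid on. Now I'll push it past the lath front.

Run:
```python
from tip import *
np.set_printoptions(precision=2,suppress=True)
P,q=tippose((-67,-2,15.2),-.08); r=env.move_l(P,q,rate=15,f_stop=5); st(); print(r,tipnow())
P,q=tippose((-67,8,15.2),-.08); r=env.move_l(P,q,rate=15,f_stop=5); env.hold(.1); st(); print(r,tipnow()); snap("pu3")
P,q=tippose((-67,-30,20),-.08); env.move_l(P,q,rate=60)
P,q=tippose((-67,-50,110),-.08); env.move_l(P,q,rate=120); env.hold(.1);st(); p,T,im=snap("pu4")
cv2.imwrite("pics/s_pu2.png",cv2.resize(viewer.camera("scene")[150:290,180:350],None,fx=3,fy=3))
```

```text
t 34.25 pos [560.16 -48.07 141.97] F [-0.59  0.41 -2.06] M [-0.09  0.04 -0.04] w 21.7
False [-66.98  -1.99  15.22]
t 35.17 pos [558.32 -38.25 141.94] F [ 0.66  0.22 -1.65] M [-0.02  0.07  0.02] w 21.6
False [-67.02   8.    15.18]
t 37.02 pos [568.29 -95.03 235.75] F [ 0.12 -0.45 -1.47] M [-0.07  0.09  0.02] w 21.8
```

View pics/pu4.png

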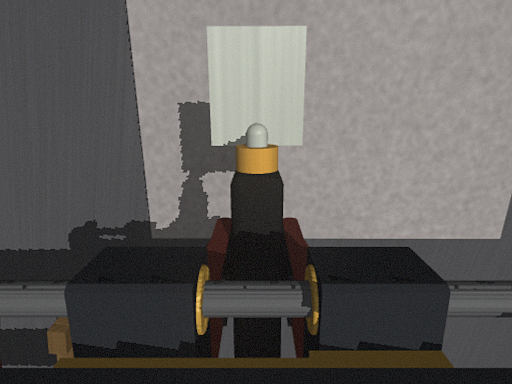

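View pics/s_pu2.png

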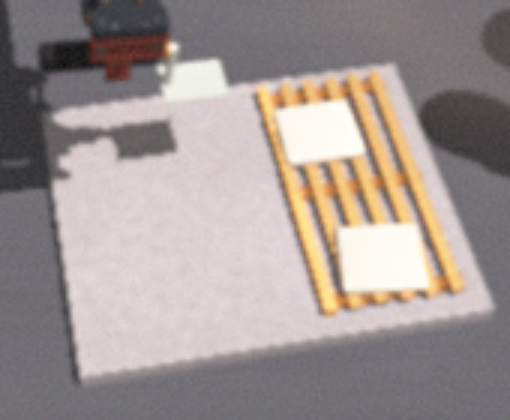

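The scene view shows the plate at (320,130) flat on the slats, behind the lath's front edge, with the dry plate untouched at (383,257). The trowel hasn't moved in the grip, its front edge still being at row 27. I'll put a number on the plate's edge and then return the trowel.

Run:
```python
from h import *
np.set_printoptions(precision=2,suppress=True)
p=viewer.camera_params("scene"); T=p["pose"]
for n,u,z in (("edge far",(277,112),20),("edge near",(290,163),18),("lath",(261,88),12),("lath",(325,312),12)):
    print(n,RB.inv().apply(on_z(p,T,(180+u[0]/3,150+u[1]/3),BO[2]+z)-BO))
g=np.load("grip.npy"); q=qdown(GY)
env.reach([*GR,107+80],q); st()
env.move_l([*GR,107+12],q,rate=90)
r=env.move_l([*GR,106.6],q,rate=10,f_stop=1.5); s=st(); print(r)
env.hold(.2); st(); snap("ret1")
```

```text
edge far [-98.54  11.59  20.  ]
edge near [-27.55   8.94  18.  ]
lath [-145.09    4.93   12.  ]
lath [153.9  -0.3  12. ]
t 38.17 pos [ 465.8  -334.02  187.  ] F [ 0.11 -1.07 -1.46] M [ 0.03  0.17 -0.01] w 22.1
t 40.21 pos [ 465.46 -334.38  106.93] F [ 0.4  -0.12  5.08] M [-0.01  0.24 -0.01] w 21.8
True
t 40.41 pos [ 465.46 -334.36  106.93] F [0.33 0.74 5.89] M [0.03 0.23 0.03] w 21.9
```

View pics/ret1.png

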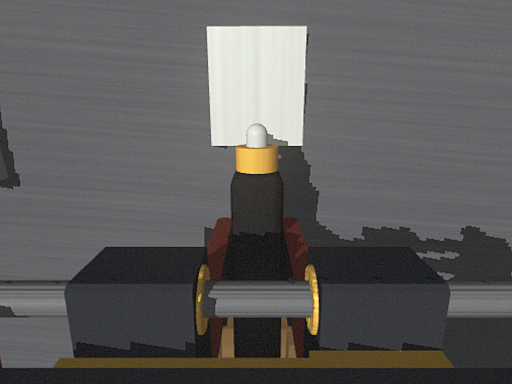

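The trowel touched down at its original grip height (106.93 mm, against 106.98 mm when gripped), with the handle in the notch. I'll release it, back off and check everything.

Run:
```python
from h import *
import pickle
np.set_printoptions(precision=2,suppress=True)
set_gripper(88); st()
env.move_l([*GR,107+90],rate=100); env.hold(.2); snap("fin1")
env.reach((560,-380,210),[0,1,0,0]); env.hold(.15); a=snap("fin2")
env.reach((560,20,300),[0,1,0,0]); env.hold(.15); b=snap("fin3"); st()
pickle.dump((a,b),open("fin.pkl","wb"))
cv2.imwrite("pics/fin_s.png",viewer.camera("scene"))
```

```text
t 41.57 pos [ 464.85 -333.93  106.15] F [0.37 0.58 1.25] M [0.01 0.14 0.04] w 87.9
t 47.36 pos [560.15  19.16 299.69] F [-0.47  0.69 -0.06] M [-0.02 -0.01 -0.05] w 87.9
```

View pics/fin2.png

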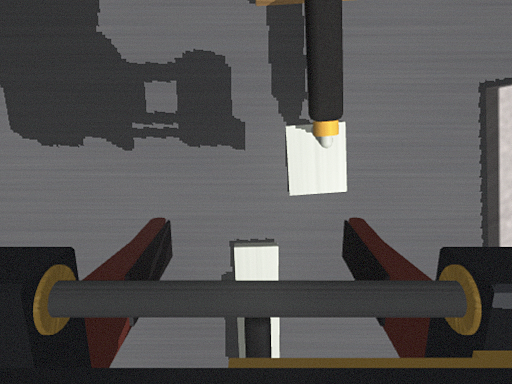

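View pics/fin3.png

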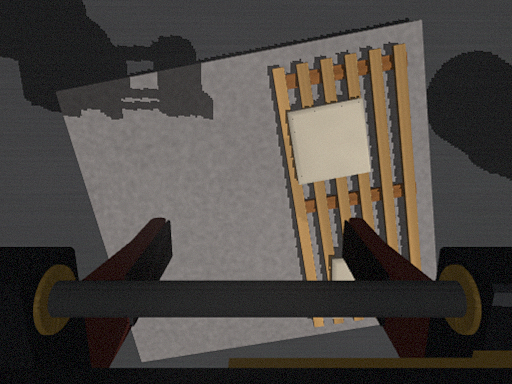

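View pics/fin_s.png

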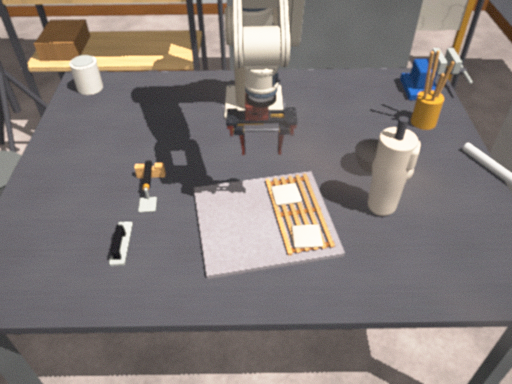

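In the wrist view the plate's near edge runs (288,112)–(300,184), about 10 px (roughly 9 mm) behind the lath front, flat and bevel up. The trowel blade's front corners are at (289,195) and (347,191), against (289,195) and (346,191) before. The rest of the scene is unchanged.

Run:
```python
from h import *
workorder.sign_off(); st()
```

```text
the job is handed in; nothing more can be done
the job is handed in; nothing more can be done
```

The plate is turned over and lies flat on the drying rack, bevelled side up, with its front edge about 8–9 mm behind the lath's front. I slid the blade about 26 mm under its free edge, tipped it up on the lath and over, and slid it on with the blade. The job was handed in at about 47 s of the 72 s allowed.

**Last checks**
- **Trowel:** it is back on its rest, with its front corners within about 1 px of where they started.
- **Other things:** the dry plate, leg model, bowl and rasp look unmoved in the final pictures.
- **Forces:** the first feel for the board pressed about 5–6 N, more than the 1.2 N stop I had set. I backed off to almost no contact before sliding the blade in. Nothing above about 2 N showed while the blade was on the plate. Setting the trowel down pressed about 7 N, although the stop was set at 1.5 N.
- **Plate fall:** past its balance point the plate fell the last part onto the slats by itself, since the blade could not hold it from that side. It landed with about 22 mm hanging over the front before I slid it on.
- **Measurements that disagreed:** two pictures put the blade's bend at about 2.6 mm and 3.5 mm, and the picture-based board and blade heights were about 1 mm off from touch. I worked from the touch. The scene camera read the plate's edge at 9–12 mm, but with up to 5 mm error on the lath, so I relied on the wrist camera.

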